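Hold the dust port half open at the workpiece

TASK

The turned wooden handle stands on one of the bench's two dust ports, ready for sanding. Slide that port's spring-loaded shutter to half open, hold it steady there with the gripper for at least two seconds and finish while still holding it half open: do not let go. Leave the other port shut and everything else on the bench undisturbed, including what stands on the ports.

Things in the scene. Friction and masses are not known exactly. Their poses are not given: they have to be found in the camera images.
- port_left: Fixed dust port on the robot's left: grey metal block 260 long (its x), 130 wide (154 over spring tubes), 40 high, with a round 70 mm opening in its middle under a sliding steel shutter. Origin: centre of the underside. Its x axis points to the rear rest; the shutter opens along -x, roughly towards the robot. Rails 54 to 65 mm either side of the centre line, top at z = 54 mm.
- shutter_left (a joint): Shutter of port_left, m: 0 shut, 0.035 half, 0.070 fully open (stop); grows along the port's -x. Springs pull it shut: 3 N shut, 10 N half, 17 N open. White lines on the rails: where the tab's middle stands at shut, half and open (34, 69, 104 mm ahead of the opening's centre). At half the shutter's rear edge crosses the opening's middle.
- tab_left (a point): Grip point of the upright black tab on the shutter of port_left, at the middle of the tab, z = 75 mm. The tab is 14 mm thick along the port's x, 40 mm wide along its y, and rises from the shutter's upper face (z = 46 mm) to z = 92 mm; it moves with the shutter. Axes as the port's.
- rest_left (a point): Middle of the flat rest at the rear of port_left, on its upper face (z = 40 mm), 88 mm behind the opening's centre. Either the turned handle or the wax tin stands here at the start.
- port_right: Fixed dust port on the robot's right: grey metal block 260 long (its x), 130 wide (154 over spring tubes), 40 high, with a round 70 mm opening in its middle under a sliding steel shutter. Origin: centre of the underside. Its x axis points to the rear rest; the shutter opens along -x, roughly towards the robot. Rails 54 to 65 mm either side of the centre line, top at z = 54 mm.
- shutter_right (a joint): Shutter of port_right, m: 0 shut, 0.035 half, 0.070 fully open (stop); grows along the port's -x. Springs pull it shut: 3 N shut, 10 N half, 17 N open. White lines on the rails: where the tab's middle stands at shut, half and open (34, 69, 104 mm ahead of the opening's centre). At half the shutter's rear edge crosses the opening's middle.
- tab_right (a point): Grip point of the upright black tab on the shutter of port_right, at the middle of the tab, z = 75 mm. The tab is 14 mm thick along the port's x, 40 mm wide along its y, and rises from the shutter's upper face (z = 46 mm) to z = 92 mm; it moves with the shutter. Axes as the port's.
- rest_right (a point): Middle of the flat rest at the rear of port_right, on its upper face (z = 40 mm), 88 mm behind the opening's centre. Either the turned handle or the wax tin stands here at the start.
- turned_handle: Workpiece: a waisted, round turned wooden handle, dark wood, standing on end, 74 mm tall, foot 52 mm across, on the rest of one of the two ports. Origin: centre of its foot.
- wax_tin: Flat round steel tin with a lid, 63 mm across, 27 mm tall, standing on the rest of the other port. Origin: centre of its underside.
- brush: Bystander: hand brush lying beside port_left, on its outer side; origin under its middle.
- screwdriver: Bystander: screwdriver lying beside port_right, on its outer side; origin under its middle.
- sanding_block: Bystander: wooden sanding block with cork sole, 100 x 60 x 36 mm, at the far edge of the bench; origin under its centre.
- glue_bottle: Bystander: glue bottle, 60 mm across, 160 mm tall, at the far left of the bench; origin under its centre.
- mug: Bystander: mug, 68 mm across, 90 mm tall, at the far right of the bench; origin under its centre.
- hammer: Bystander: hammer lying well to the right of the ports; origin under its middle.
- wrench: Bystander: wrench lying well to the left of the ports; origin under its middle.
Things that resemble listed ones, but are neither listed nor needed, are in the scene too. What is meant by the turned_handle is not orange or turquoise, and is the larger of those in its own colour.

How it is judged:
By the outcome, as a careful person would: the job done as asked, in the order asked, and still so for the second after the job is handed in, while the arm keeps its last pose, push and grip.
It also fails if it takes over 40 s, if anything falls off the work surface, if the arm or the gripper's body presses on something with over 40 N, if the wrist force passes 120 N, or if a joint passes its speed limit or range.

ROBOT

A 6-joint arm with a two-finger parallel gripper is mounted at the origin on the work surface. World frame = base frame: x ahead of the robot, y to its left, z up, the work surface at z = 0. Lengths are in m, angles in rad, forces in N, time in s.
With the tool pointing down it reaches from about 0.275 to 0.75 m from the base axis. Payload 10.2 kg.
Tool frame: the origin (TCP) lies on the front face of the gripper's body, between the roots of the fingers; the fingertips stand 73 mm ahead of it and the grasp point (between the pads) lies 54 mm ahead of it; z points along the fingers, y is the line along which they close (so a half turn about z gives the same grasp; the last joint's range is limited). The gripper opens to 85 mm and grips with 20 to 120 N. Pads are 22 mm wide; open, the fingers measure 114 mm over their backs; the gripper's body (76 mm by 85 mm) begins 54 mm behind the grasp point. The pads swing forward as they close: fully open they stand 13 mm farther back than shut.
Start: joints at [0.927, 0.313, 1.498, -0, 1.331, -0.223], TCP at [0.214, 0.479, 0.304] pointing down, gripper open.
Joint ranges: [-2.94, 2.94], [-0.97, 2.17], [0.19, 2.56], [-1.23, 4.37], [0.02, 3.11], [-2.88, 2.88]. Speed limits (rad/s): [2.39, 2.39, 3.01, 3.14, 3.14, 3.14].

INTERFACE

Orientations are given as a rotation vector (axis times angle).
In Python, from cell import sensors, imaging, hand_in gives the robot as it stands.
- The arm moves only by the tool servo_tool, never from a script. Its argument "increments" is a list of rows, each a list of 5 numbers: the closure, from -1 (fully open) to 1 (shut), then the shift along the tool's x, y, z as a fraction of full scale, then the turn about the tool's z as a fraction of full scale. In form: [[fingers, tx, ty, tz, yaw], ...]. A call has 1 to 20 rows; each row shifts and turns the commanded pose from where the row before left it, along the tool's axes as they then stand; what a row does not reach is not made up. Full scale, the value 1, is 5 cm for a shift and 0.1 rad for a turn. A row lasts 1/8 s, in which the tool goes at most 62.5 mm and 10.7 degrees, less where a joint would pass 70% of its speed; a pose out of reach is approached as far as the arm can. A call with a number of a shift or a turn outside -1 to 1 is refused whole. A call with a gripper value outside its range is refused whole. The fingers move at their own pace and stop on an object; the grip force is fixed at half the most. Time passes only in rows, so rows that do not move let the fingers close. It gives the time, the measured TCP pose, the force, the opening and the grip force at its end, in the units of the state.
- sensors.read_state(): the state, without advancing time (a new reading comes with each control period).
- imaging.get_image(name): name is "scene" or "top"; returns the picture (480x640x3 uint8, red, green, blue); there is no depth.
- imaging.camera_info(name): a dict with "fx", "fy", "cx", "cy" (pixels), "pose" (4x4, takes a point from camera to world coordinates). Camera axes: x right, y down, z forward; pixel columns grow to the right and rows downward; lengths in m; the calibration is good to about 2 mm. A picture is of the moment at which its call begins. camera_info takes no time and is no camera call.
- hand_in(): hands the job in; it is judged then, once.
The state is a dict: "time_s": time; "qpos": joint angles; "qd": joint speeds; "joint_efforts": joint torques, N m; "ee_pos": TCP position; "orientation": TCP orientation; "wrist_force": force on the tool from outside, world axes, zero at the start; "ft_torque": the same for the moment, N m; "finger_gap": finger opening in m; "finger_force": force on a finger pad.
Only numpy, scipy, OpenCV 4.12 (cv2) and the standard library are available. Lean on these libraries where they do the work, as an engineer would, in place of code of your own. Each camera call takes 0.05 s, during which the arm holds its last target. There are 200 camera calls.

## Working session

There is one attempt and no reset: what is moved stays moved. The work goes in short steps, Python scripts to look and compute and a tool call to move; the robot and the scene stay as the last step left them, time stands still between calls to the robot, and variables do not carry over. Pictures are saved under pics/ and viewed, at most 10 in all, crops included, and the job is handed in when it is done.

Besides the shell and the picture viewer there is one more tool, called after "Call:" in YAML: its name, and indented under it one key for each argument. servo_tool: Moves the arm, as the interface text tells. Shift numbers are shares of 5 cm and turn numbers shares of 0.1 rad, none past 1 either way. Its arguments: {"type":"object","properties":{"increments":{"type":"array","items":{"type":"array","items":{"type":"number"}}}},"required":["increments"]}

```bash
mkdir -p pics; python3 - <<'E'
from cell import sensors, imaging
import cv2,numpy as np
np.set_printoptions(precision=4,suppress=True)
for n in("scene","top"):
    cv2.imwrite(f"pics/{n}0.png",imaging.get_image(n)[:,:,::-1]); print(imaging.camera_info(n))
s=sensors.read_state();print(s)
E
```

```text
{'fx': 444.4303797965965, 'fy': 444.4303797965965, 'cx': 315.87070889340123, 'cy': 240.83046491521705, 'pose': array([[ 0.5674,  0.5393, -0.6223,  1.3567],
       [ 0.8233, -0.3826,  0.4192, -0.5302],
       [-0.012 , -0.7502, -0.6611,  0.8846],
       [ 0.    ,  0.    ,  0.    ,  1.    ]])}
{'fx': 524.364945031495, 'fy': 524.364945031495, 'cx': 325.04047005153154, 'cy': 229.20633082226567, 'pose': array([[ 0.0284, -0.9937,  0.1083,  0.4396],
       [-0.9995, -0.03  , -0.0133,  0.002 ],
       [ 0.0165, -0.1079, -0.994 ,  1.6272],
       [ 0.    ,  0.    ,  0.    ,  1.    ]])}
{'time_s': 0.1, 'qpos': array([ 0.9266,  0.3134,  1.4983,  0.    ,  1.331 , -0.2234]), 'qd': array([ 0.0005, -0.0012, -0.0007, -0.0008,  0.0009,  0.0009]), 'joint_efforts': array([  0.0018, -41.2893, -26.014 ,  -0.0001,   0.003 ,   0.    ]), 'ee_pos': array([0.2144, 0.4791, 0.3034]), 'orientation': array([-0.656 , -3.0718,  0.0016]), 'wrist_force': array([-0.3447,  0.1188, -0.6471]), 'ft_torque': array([-0.0594,  0.0054, -0.0185]), 'finger_force': 0.0, 'finger_gap': 0.08562619951855817}
```

View pics/scene0.png

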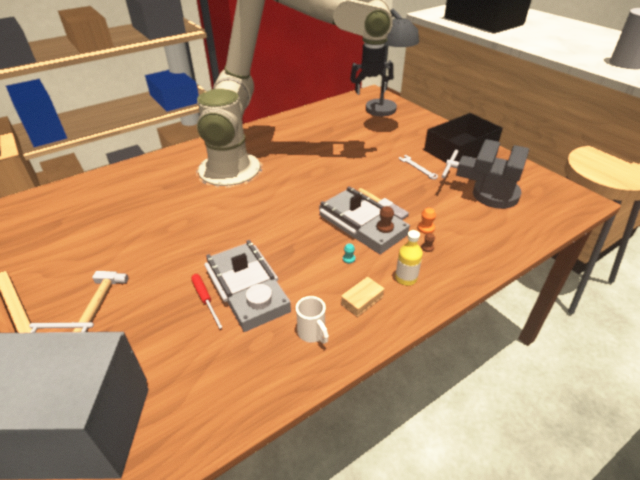

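View pics/top0.png

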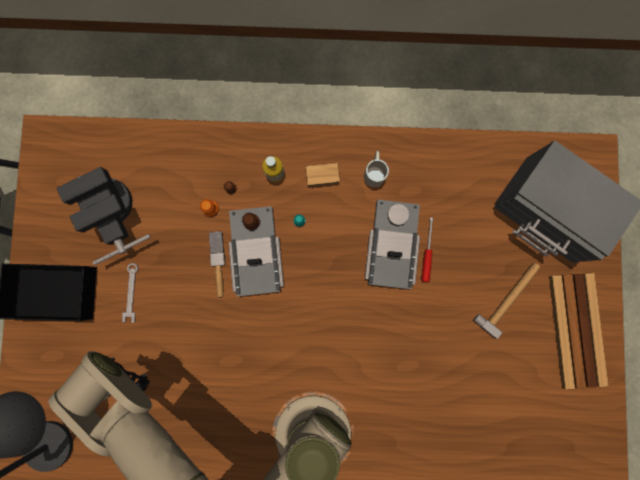

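Candidates for the handle are: large dark brown on the left port (top 251,221; scene 386,218), small dark brown on the bench (230,187; 428,240), orange (209,208; 428,219) and turquoise (299,220; 349,252). By the description it is the large brown one on port_left, and the tin is on port_right (398,214). Next I'll check this in a crop and measure the tab and rails.

```bash
cat > h.py <<'E'
import numpy as np,cv2
from cell import imaging
def ray(n,u,v):
    c=imaging.camera_info(n);P=c['pose'];d=P[:3,:3]@[(u-c['cx'])/c['fx'],(v-c['cy'])/c['fy'],1];return P[:3,3],d
def onz(n,u,v,z):
    o,d=ray(n,u,v);return o+d*(z-o[2])/d[2]
def proj(n,p):
    c=imaging.camera_info(n);P=c['pose'];q=P[:3,:3].T@(np.array(p)-P[:3,3]);return [c['fx']*q[0]/q[2]+c['cx'],c['fy']*q[1]/q[2]+c['cy']]
E
python3 - <<'E'
from h import *
np.set_printoptions(precision=4,suppress=True)
t=cv2.imread('pics/top0.png');s=cv2.imread('pics/scene0.png')
a=cv2.resize(t[200:300,200:300],(600,600),interpolation=cv2.INTER_CUBIC)
cv2.imwrite('pics/ct.png',a)
b=cv2.resize(s[170:260,310:445],(800,533),interpolation=cv2.INTER_CUBIC)
cv2.imwrite('pics/cs.png',b)
# dark tab in top, sub-window on shutter
for n,im,(x0,x1,y0,y1) in(('top',t,(243,266,252,270)),('scene',s,(345,366,192,214))):
    g=cv2.cvtColor(im,cv2.COLOR_BGR2GRAY)[y0:y1,x0:x1]
    m=(g<55).astype('u1');_,_,st,ce=cv2.connectedComponentsWithStats(m);i=1+st[1:,4].argmax()
    print(n,st[i],ce[i]+[x0,y0]); 
    if n=='top':print(onz(n,*(ce[i]+[x0,y0]),.092))
print(g.min(),proj('scene',onz('top',254,262,.092)))
E
```

```text
top [ 5  7 14  7 68] [254.3088 261.8088]
[0.505 0.185 0.092]
scene [ 6  3 11 15 96] [355.3438 201.8854]
42 [np.float64(353.7598098838413), np.float64(195.22941041464566)]
```

View pics/ct.png

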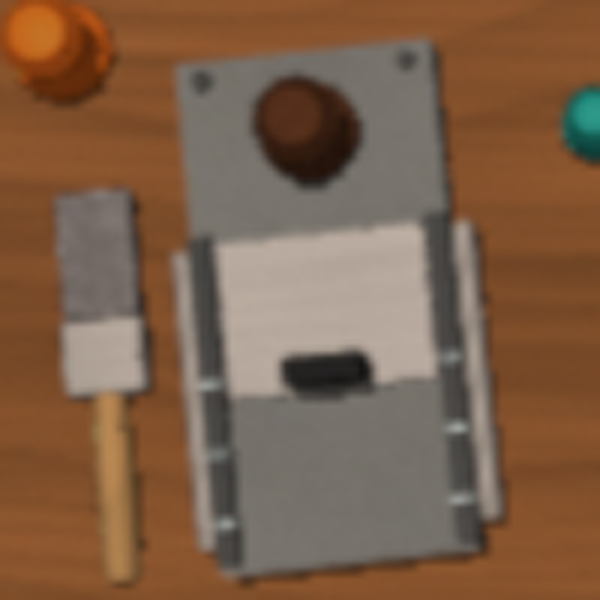

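View pics/cs.png

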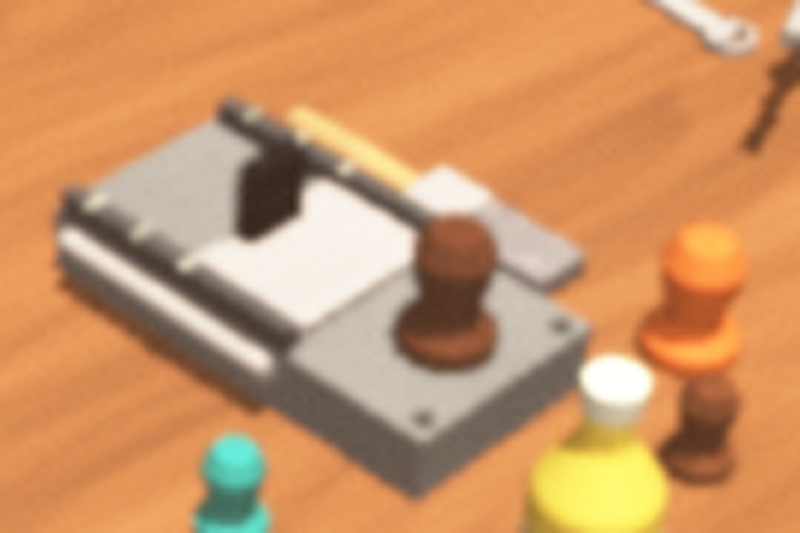

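The crops confirm the waisted dark handle on port_left's rest, with the small brown copy out on the bench. Port_left's tab is at crop (326,371). The rail lines are at left (208,384), (218,454), (227,523) and right (449,357), (457,428), (461,499).

```bash
python3 - <<'E'
from h import *
from cell import sensors
from scipy.spatial.transform import Rotation as R
np.set_printoptions(precision=4,suppress=True)
f=lambda x,y,z:onz('top',200+(x+.5)/6-.5,200+(y+.5)/6-.5,z)[:2]
L=np.array([f(208,384,.054),f(218,454,.054),f(227,523,.054)]);Rr=np.array([f(449,357,.054),f(457,428,.054),f(461,499,.054)])
M=(L+Rr)/2;print(M,'gauge',np.linalg.norm(L-Rr,axis=1),'pitch',np.linalg.norm(np.diff(M,axis=0),axis=1))
d=M[0]-M[2];d2=(L-Rr).mean(0);print('yaw',np.arctan2(d[1],d[0]),np.arctan2(-d2[0],d2[1]))
# block rear-top corners z=.04, front corners
c=[f(178,66,.04),f(432,40,.04)];cf=[f(233,577,.04),f(484,551,.04)];e=sum(c)/2-sum(cf)/2
print('block',np.linalg.norm(c[0]-c[1]),np.linalg.norm(e),np.arctan2(e[1],e[0]),'centre',(sum(c)+sum(cf))/4)
# tab by block
u=e/np.linalg.norm(e);print('tab by block',(sum(c)+sum(cf))/4-u*.034,'tab top',f(326,367,.092), 'handle foot',f(315,135,.04))
s=sensors.read_state();T=R.from_rotvec(s['orientation']).as_matrix();print(T)
E
```

```text
[[0.508  0.1895]
 [0.4731 0.1835]
 [0.4386 0.1788]] gauge [0.1205 0.1192 0.1163] pitch [0.0354 0.0348]
yaw 0.15235769417590125 0.13628468416896372
block 0.12938781046883047 0.25974693010257904 0.14657948409430072 centre [0.541 0.191]
tab by block [0.5073 0.186 ] tab top [0.508  0.1863] handle foot [0.6276 0.2032]
[[-0.9128  0.4085 -0.0007]
 [ 0.4085  0.9128 -0.0009]
 [ 0.0003 -0.0011 -1.    ]]
```

Call:
servo_tool:
  increments:
    - [-1,0,0,0,1]
    - [-1,0,0,0,1]
    - [-1,0,0,0,1]
    - [-1,0,0,0,1]
    - [-1,0,0,0,1]
    - [-1,0,0,0,1]
    - [-1,0,0,0,1]
    - [-1,0,0,0,1]
    - [-1,0,0,0,1]
    - [-1,0,0,0,1]
    - [-1,0,0,0,0.03]
    - [-1,0,0,0,0]
    - [-1,0,0,0,0]

```text
time_s: 1.72
ee_pos: [0.2145, 0.4792, 0.3038]
orientation: [2.051, 2.38, -0.0]
wrist_force: [-0.4, 0.1, -0.8]
finger_gap: 0.0852
finger_force: 0.0
```

Call:
servo_tool:
  increments:
    - [-1,-0.4,0.3,0,0]
    - [-1,-0.4,0.3,0,0]
    - [-1,-0.4,0.3,0,0]
    - [-1,-0.4,0.3,0,0]
    - [-1,-0.4,0.3,0,0]
    - [-1,-0.4,0.3,0,0]
    - [-1,-0.4,0.3,0,0]
    - [-1,-0.4,0.3,0,0]
    - [-1,-0.4,0.3,0,0]
    - [-1,-0.4,0.3,0,0]
    - [-1,-0.4,0.3,0,0]
    - [-1,-0.4,0.3,0,0]
    - [-1,-0.4,0.3,0,0]
    - [-1,-0.4,0.3,0,0]
    - [-1,-0.4,0.3,0,0]
    - [-1,-0.4,0.3,0,0]
    - [-1,-0.24,0.15,0,0]
    - [-1,0,0,0,0]
    - [-1,0,0,0,0]

```text
time_s: 4.1
ee_pos: [0.5075, 0.1876, 0.3039]
orientation: [-2.051, -2.379, 0.0]
wrist_force: [0.5, -0.7, -0.3]
finger_gap: 0.0855
finger_force: 0.0
```

```bash
python3 - <<'E'
from h import *
from cell import sensors
from scipy.spatial.transform import Rotation as R
np.set_printoptions(precision=4,suppress=True)
s=sensors.read_state();T=R.from_rotvec(s['orientation']).as_matrix();print(s['time_s'],s['ee_pos'],T,np.arctan2(T[1,1],T[0,1]))
print('need (tool, units)',T.T@(np.array([.508,.187,.132])-s['ee_pos'])/.05,s['wrist_force'],s['qpos'])
im=imaging.get_image('scene');cv2.imwrite('pics/s1.png',cv2.resize(im[90:270,290:470,::-1],(600,600)))
E
```

```text
4.1 [0.5075 0.1876 0.3039] [[-0.1471  0.9891 -0.0002]
 [ 0.9891  0.1471  0.0001]
 [ 0.0002 -0.0002 -1.    ]] 0.1476448272374336
need (tool, units) [-0.0131  0.0098  3.4388] [ 0.4947 -0.6691 -0.3339] [ 0.1373  0.3483  1.4489  0.0002  1.3446 -0.0104]
```

View pics/s1.png

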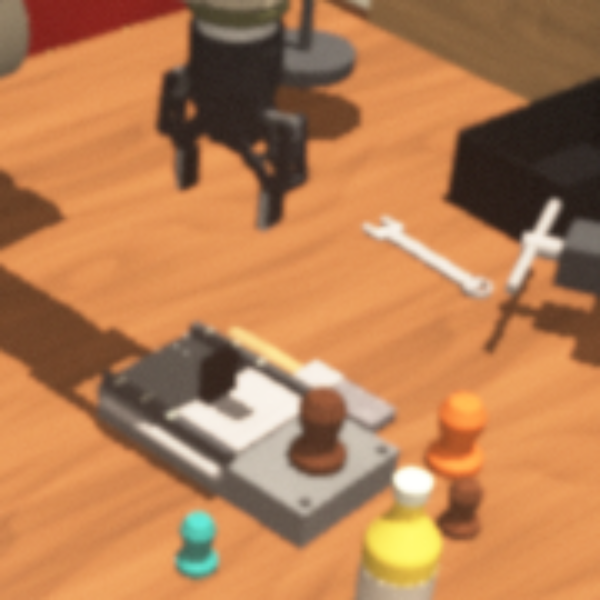

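The gripper hangs centred above port_left's tab (crop 218,372), with its fingers (185,170 and 268,200) lined up along the port's x and nothing in the way. I'll go down, then close.

Call:
servo_tool:
  increments:
    - [-1,0,0,0.3,0]
    - [-1,0,0,0.3,0]
    - [-1,0,0,0.3,0]
    - [-1,0,0,0.3,0]
    - [-1,0,0,0.3,0]
    - [-1,0,0,0.3,0]
    - [-1,0,0,0.3,0]
    - [-1,0,0,0.3,0]
    - [-1,0,0,0.3,0]
    - [-1,0,0,0.2,0]
    - [-1,0,0,0.2,0]
    - [-1,0,0,0.2,0]
    - [-1,0,0,0.1,0]
    - [-1,0,0,0,0]
    - [-1,0,0,0,0]

```text
time_s: 6.02
ee_pos: [0.5081, 0.1871, 0.1342]
orientation: [2.052, 2.378, 0.001]
wrist_force: [0.1, 0.8, 0.1]
finger_gap: 0.0853
finger_force: 0.0
```

Call:
servo_tool:
  increments:
    - [1,0,0,0,0]
    - [1,0,0,0,0]
    - [1,0,0,0,0]
    - [1,0,0,0,0]
    - [1,0,0,0,0]
    - [1,0,0,0,0]
    - [1,0,0,0,0]
    - [1,0,0,0,0]
    - [1,0,0,0,0]
    - [1,0,0,0,0]

```text
time_s: 7.28
ee_pos: [0.5079, 0.187, 0.1341]
orientation: [-2.052, -2.378, 0.0]
wrist_force: [-2.9, -2.5, 5.7]
finger_gap: 0.0132
finger_force: 59.0
```

Gripped: the gap is about the tab's 14 mm thickness and the grip force is 59 N. Next I'll pull 35 mm along the tool's -y.

Call:
servo_tool:
  increments:
    - [1,0,-0.1,0,0]
    - [1,0,-0.1,0,0]
    - [1,0,-0.1,0,0]
    - [1,0,-0.1,0,0]
    - [1,0,-0.1,0,0]
    - [1,0,-0.1,0,0]
    - [1,0,-0.1,0,0]
    - [1,0,0,0,0]
    - [1,0,0,0,0]
    - [1,0,0,0,0]

```text
time_s: 8.52
ee_pos: [0.4742, 0.1823, 0.1341]
orientation: [2.051, 2.377, 0.005]
wrist_force: [8.2, 3.8, -3.8]
finger_gap: 0.0133
finger_force: 58.5
```

```bash
python3 - <<'E'
from h import *
from cell import sensors
np.set_printoptions(precision=4,suppress=True)
s=sensors.read_state();print(s['ee_pos'],s['wrist_force'],s['ft_torque'],s['finger_force'],s['finger_gap'])
print('travel',([.5079,.187]-s['ee_pos'][:2])@[.989,.147])
im=imaging.get_image('scene')[:,:,::-1];cv2.imwrite('pics/s2full.png',im);cv2.imwrite('pics/s2.png',cv2.resize(im[160:260,310:430],(720,600),interpolation=cv2.INTER_CUBIC))
im=imaging.get_image('top')[:,:,::-1];cv2.imwrite('pics/t2.png',cv2.resize(im[200:300,200:300],(600,600),interpolation=cv2.INTER_CUBIC))
E
```

```text
[0.4742 0.1823 0.1341] [ 8.1721  3.7638 -3.7659] [ 0.6233 -1.0673 -0.3664] 58.4943151473999 0.01331862370392635
travel 0.034012240871260764
```

View pics/s2.png

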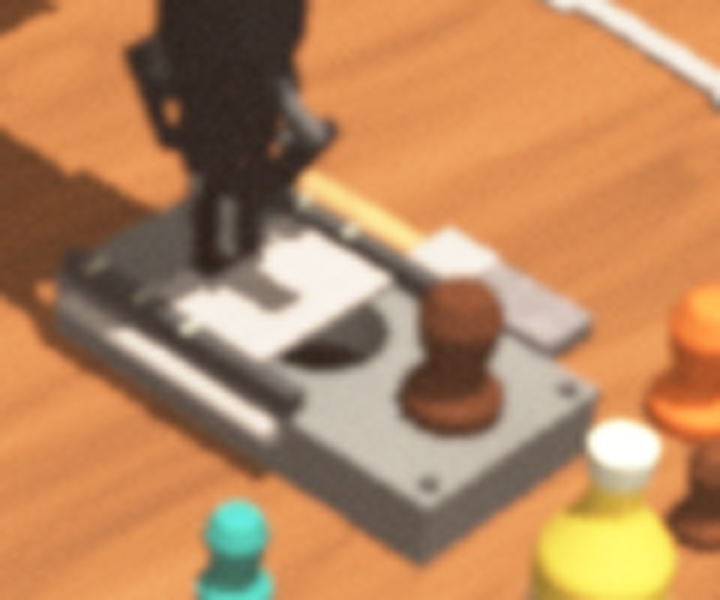

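View pics/t2.png

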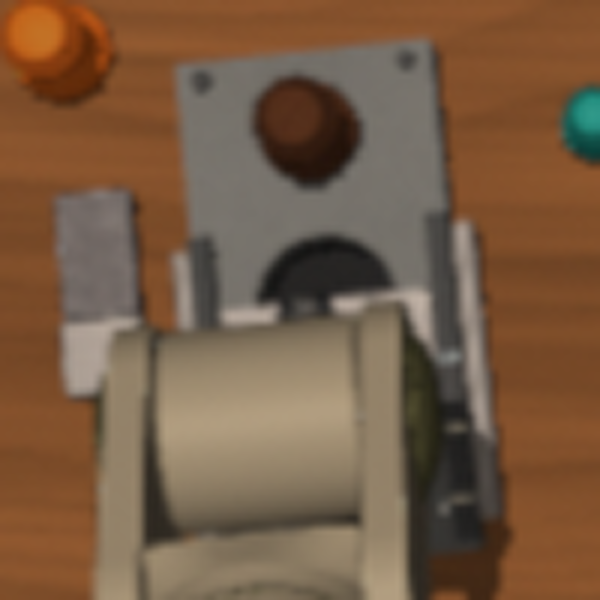

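The shutter's rear edge now crosses the opening near its middle (top crop 220,308 to 430,290; when shut it was 215,241 to 422,222). The handle and bystanders haven't moved. I'll measure the edge travel.

```bash
python3 - <<'E'
from h import *
np.set_printoptions(precision=4,suppress=True)
u=np.array([.989,.1465]);C=np.array([.541,.191])
a=cv2.cvtColor(cv2.imread('pics/ct.png'),cv2.COLOR_BGR2GRAY).astype(float);b=cv2.cvtColor(cv2.imread('pics/t2.png'),cv2.COLOR_BGR2GRAY).astype(float)
def edge(g,x,y):   # half-level crossing, grey/dark above to bright below
    c=cv2.GaussianBlur(g,(9,1),0)[y-22:y+23,x];m=(c[:8].mean()+c.max())/2;i=np.where((c[:-1]<m)&(c[1:]>=m))[0][0]
    return y-22+i+(m-c[i])/(c[i+1]-c[i])
r=[]
for x in(230,240,250,345,360,370,400,415):
    e0=edge(a,x,241-(x-215)*.092);e1=0
    break
for x in(230,240,250,345,360,370,400,412):
    y0=int(241-(x-215)*.092);y1=int(308-(x-220)*.086)
    q=[(onz('top',200+(x+.5)/6-.5,200+(e+.5)/6-.5,.046)[:2]-C)@u for e in(edge(a,x,y0),edge(b,x,y1))]
    print(x,np.array(q)*1000,(q[0]-q[1])*1000)
E
```

```text
Traceback (most recent call last):
TypeError: slice indices must be integers or None or have an __index__ method
```

```bash
python3 - <<'E'
from h import *
np.set_printoptions(precision=4,suppress=True)
u=np.array([.989,.1465]);C=np.array([.541,.191])
a=cv2.cvtColor(cv2.imread('pics/ct.png'),cv2.COLOR_BGR2GRAY).astype(float);b=cv2.cvtColor(cv2.imread('pics/t2.png'),cv2.COLOR_BGR2GRAY).astype(float)
def edge(g,x,y):
    c=g[y-18:y+16,x];i=np.argmax(np.diff(cv2.GaussianBlur(c[:,None],(1,5),0)[:,0]));return y-18+i+.5
for x in(230,240,250,345,360,370,400,412):
    y0=int(241-(x-215)*.092);y1=int(308-(x-220)*.086)
    q=[(onz('top',200+(x+.5)/6-.5,200+(e+.5)/6-.5,.046)[:2]-C)@u*1000 for e in(edge(a,x,y0),edge(b,x,y1))]
    print(x,np.array(q),q[0]-q[1])
E
```

```text
230 [37.4256  3.8488] 33.576764592156614
240 [37.3412  3.7617] 33.579480796261606
250 [36.7544  3.1745] 33.57989501830642
345 [36.7053  3.5966] 33.10868561519274
360 [36.3271  3.2155] 33.11157101447405
370 [35.2368  5.1309] 30.105925526294442
400 [36.4916  2.8663] 33.62530804841331
412 [36.2894  3.1621] 33.12733897389128
```

Edge travel is about 33.5 mm and TCP travel 34.0 mm, so I'll add 1.5 mm and hold for more than two seconds.

Call:
servo_tool:
  increments:
    - [1,0,-0.03,0,0]
    - [1,0,0,0,0]
    - [1,0,0,0,0]
    - [1,0,0,0,0]
    - [1,0,0,0,0]
    - [1,0,0,0,0]
    - [1,0,0,0,0]
    - [1,0,0,0,0]
    - [1,0,0,0,0]
    - [1,0,0,0,0]
    - [1,0,0,0,0]
    - [1,0,0,0,0]
    - [1,0,0,0,0]
    - [1,0,0,0,0]
    - [1,0,0,0,0]
    - [1,0,0,0,0]
    - [1,0,0,0,0]
    - [1,0,0,0,0]
    - [1,0,0,0,0]
    - [1,0,0,0,0]

```text
time_s: 11.12
ee_pos: [0.4728, 0.182, 0.1341]
orientation: [2.051, 2.377, 0.005]
wrist_force: [8.8, 4.2, -3.9]
finger_gap: 0.0133
finger_force: 58.6
```

```bash
python3 - <<'E'
from h import *
from cell import sensors
u=np.array([.989,.1465]);C=np.array([.541,.191])
s=sensors.read_state();print('travel',([.5079,.187]-s['ee_pos'][:2])@u,s['wrist_force'],s['finger_gap'])
im=imaging.get_image('top')[:,:,::-1];im=cv2.resize(im[200:300,200:300],(600,600),interpolation=cv2.INTER_CUBIC)
g=cv2.cvtColor(im,cv2.COLOR_BGR2GRAY).astype(float)
for x in(230,240,250,345,360,400,412):
    y=int(308-(x-220)*.086);c=cv2.GaussianBlur(g[y-18:y+16,x][:,None],(1,5),0)[:,0];e=y-17.5+np.argmax(np.diff(c))
    print(x,(onz('top',200+(x+.5)/6-.5,200+(e+.5)/6-.5,.046)[:2]-C)@u*1000)
E
```

```text
travel 0.03547725126173321 [ 8.80849293  4.21288886 -3.88742579] 0.013290119354849835
230 2.348997156436457
240 3.261681354966468
250 2.674469504115279
345 3.5966433175683274
360 2.714950977749301
400 2.3655499020556485
412 2.661278479452413
```

```bash
python3 -c "
from cell import hand_in
print(hand_in())"
```

```text
the job is handed in; nothing more can be done
None
```

I pulled the left port's shutter, the one with the turned handle, to about half open (34–35.5 mm measured against 35 mm). The gripper held it steady for about 2.4 s and was still holding it when I handed the job in. The last pictures showed the handle and the things around that port unmoved, and the arm never went near the right port.

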